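Tip the potato tub onto the kitchen scale

ROBOT

A 6-joint arm with a two-finger parallel gripper is mounted at the origin on the work surface. World frame = base frame: x ahead of the robot, y to its left, z up, the work surface at z = 0. Lengths are in m, angles in rad, forces in N, time in s.
With the tool pointing down it reaches from about 0.325 to 0.875 m from the base axis. Payload 4.4 kg.
Tool frame: the origin (TCP) lies at the very end of the fingers, on their centre line; the grasp point (between the pads) lies ctrl.tcp_to_grasp behind it (ctrl.tcp_to_grasp is the distance from the TCP to the grasp point, in m); z points along the fingers, y is the line along which they close (so a half turn about z gives the same grasp; the last joint's range is limited). The gripper opens to 85 mm and grips with 20 to 120 N. Pads are 22 mm wide; open, the fingers measure 114 mm over their backs; the gripper's body (76 mm by 85 mm) begins 54 mm behind the grasp point. The pads swing forward as they close: fully open they stand 13 mm farther back than shut.
Start: joints at [1.173, 0.207, 1.542, -0, 1.393, -0.15], TCP at [0.14, 0.558, 0.231] pointing down, gripper open.
Joint ranges: [-2.73, 2.73], [-0.86, 2.22], [0.23, 2.46], [-1.11, 4.25], [0.08, 2.63], [-2.82, 2.82]. Speed limits (rad/s): [2.79, 2.79, 3.14, 3.14, 3.14, 3.14].

INTERFACE

Orientations are given as a 3x3 rotation matrix whose columns are the frame's x, y, z axes.
In Python, from bench import ctrl gives the robot as it stands. The module is installed in compiled form; this text tells all that it offers.
- The arm moves only by the tool play_rows, never from a script. Its argument "series" is a list of rows, each a list of 3 entries, a list of its own where there are three numbers: the opening, from -1 (shut) to 1 (fully open), then the shift along the tool's x, y, z each as a share of 2 cm, from -1 to 1, then the turn about the tool's z as a share of 180 degrees, from -1 to 1. In form: [[hand, [x, y, z], roll], ...]. A call has 1 to 10 rows; each row shifts and turns the commanded pose from where the row before left it, along the tool's axes as they then stand; what a row does not reach is not made up. A row lasts 1/10 s, in which the tool goes at most 50 mm and 8.59 degrees, less where a joint would pass 70% of its speed; a pose out of reach is approached as far as the arm can. A call with a number of a shift or a turn outside -1 to 1 is refused whole. A call with a gripper value outside its range is refused whole. The fingers move at their own pace and stop on an object; "force" is the grip in N (left out, the last holds). Time passes only in rows, so rows that do not move let the fingers close. It gives the time, the measured TCP pose, the force, the opening and the grip force at its end, in the units of the state.
- ctrl.state(): the state, without advancing time (a new reading comes with each control period).
- ctrl.grab_frame(name): name is "scene" or "top"; returns a dict with "image" (420x560x3 uint8, red, green, blue), "range_z" (420x560 float32, m along the optical axis (not along the pixel's ray), 0 where there is no reading), "intrinsics" (3x3 intrinsics, pixels), "k1" (the pictures are not rectified: a ray, as slopes to the right and down, at radius r is drawn at 1 + k1 r^2 times it, then the intrinsics apply), "extrinsics" (4x4, takes a point from camera to world coordinates). Camera axes: x right, y up, looking along -z (the intrinsics and any distortion apply to the point x, -y, -z); pixel columns grow to the right and rows downward; lengths in m; the calibration is good to about 2 mm. A picture is of the moment at which its call begins.
- ctrl.hand_in(): hands the job in; it is judged then, once.
Trained networks look in a picture, given as the dict that the camera call returned (one of the last four; its "shot" number tells which), for a name from the list of things; names that differ only in an ending like _2 or _b are one class to them, and where a whole thing is asked for, a point or a joint stands for the part that bears it (a point fixed in the world has none). Each returns a list of dicts, best first, with "score" (0 to 1); they miss things now and then, are a little off and sometimes report something else, mostly with a low value. They report only what shows in the picture. A call takes as long as a camera call. They do not tell look-alikes from the thing itself.
- ctrl.find_in(picture, thing): "extent" ([left, top, width, height] in pixels, round what is visible of it).
- ctrl.trace(picture, thing): "region" (420x560 bool, what is visible of it) and "extent" ([left, top, width, height] in pixels, round what is visible of it).
The state is a dict: "t": time; "q": joint angles; "dq": joint speeds; "effort": joint torques, N m; "eef_pos": TCP position; "orientation": TCP orientation; "ft_force": force on the tool from outside, world axes, zero at the start; "torque": the same for the moment, N m; "opening": finger opening in m; "finger_force": force on a finger pad.
Only numpy, scipy, OpenCV 4.12 (cv2) and the standard library are available. Lean on these libraries where they do the work, as an engineer would, in place of code of your own. Each camera call takes 0.05 s, during which the arm holds its last target. There are 200 camera calls.

TASK

Weigh the potatoes: press the kitchen scale's larger key (power) fully down and let it go, then the smaller key (tare). Then, without lifting the heavy tub or touching the potatoes, hold it by its leaning lug and rock it forward on its front bottom edge until all three potatoes have rolled into the scale's pan, and rock it gently back to stand where it stood, and let go. Do not disturb the other things on the counter.

Things in the scene. Friction and masses are not known exactly. Their poses are not given: they have to be found in the camera images.
- pan (a point): centre of the inner floor of the steel pan on the fixed kitchen scale, 24 mm above the counter; axes: x away from the strip with the keys, y away from the tub, z up. Inside 202 mm (x) by 212 mm (y); walls 4 mm thick rise 32 mm above its floor. The key strip, along the scale's -x side, is 18 mm above the counter
- power_key_top (a point): centre of the top face of the power key, the LARGER round key (34 mm across), 140 mm to -x and 85 mm to +y of the pan's centre. Its top stands about 40 mm above the counter and 10 mm above its round collar (50 mm across)
- tare_key_top (a point): centre of the top face of the tare key, the SMALLER round key (22 mm across, collar 38 mm across), 70 mm from the power key towards the tub; same height
- power_key (a joint): how far the power key is pressed: 0 up, 0.005 m fully down (about 4 N); a spring lifts it again
- tare_key (a joint): how far the tare key is pressed: 0 up, 0.005 m fully down (about 4 N); a spring lifts it again
- tub: heavy open stoneware potato tub (1.8 to 2.8 kg), loose on a fixed butcher block 60 mm high. Origin: centre of its underside; x across its width, y towards the scale (the way it pours), z up. Base 160 mm (x) by 130 mm (y), solid 30 mm thick; rear wall at y = -65 mm, 130 mm high; side walls 115 mm. Tipped beyond about 50 to 55 degrees it falls over forwards if not held
- tub_lip (a point): middle of the pouring lip, the top edge of the tub's front, at y = +115 mm, z = 80 mm in the tub's frame. The front is a chute rising at 45 degrees from the base's top front edge to this lip, hanging over the pan: level when the tub is tipped 45 degrees. The potatoes roll out between about 45 and 65 degrees; tipped 60 degrees the lip is still some 25 mm above the pan's floor
- tub_lug (a point): grip centre of the flat lug on the tub's rear wall, the place to hold it; axes as the tub's; at y = -79.5, z = 150 mm in the tub's frame. A plate 10 mm thick, 70 mm wide (along x), rising 55 mm from the rear wall's top, leaning 35 degrees backwards: its length runs along (0, -0.574, 0.819), its faces look along (0, 0.819, 0.574) in the tub's axes. It ends 26 mm past this point
- tub_edge (a point): middle of the tub's front bottom edge, on which it is rocked; axes as the tub's. At y = +65 mm, z = 0 in the tub's frame; the edge is straight, 160 mm long, along x, 60 mm above the counter and 3 to 11 mm back from the block's edge
- potato0: centre of a loose potato, 64 mm long, 50 mm thick, about 90 g, lying in the tub at the start (front row)
- potato1: centre of a loose potato, 64 mm long, 50 mm thick, about 90 g, lying in the tub at the start (front row)
- potato2: centre of a loose potato, 64 mm long, 50 mm thick, about 90 g, lying in the tub at the start (behind these)
- sugar_bowl: lidded round glass sugar bowl, 100 mm across, 110 mm high; origin at its underside's centre; a bystander
- pepper_mill: steel pepper mill, 56 mm across, 190 mm high; origin at its underside's centre; a bystander
- saucer_a: ceramic saucer, 150 mm across, 18 mm high; origin at its underside's centre; a bystander
- saucer_b: ceramic saucer, 150 mm across, 18 mm high; origin at its underside's centre; a bystander
- spatula: silicone spatula lying flat, 270 mm long; origin at its underside's centre; a bystander
- mug: ceramic mug, 80 mm across, 90 mm high; origin at its underside's centre; a bystander
There are look-alikes about, which are no part of the job. Leave any orange or turquoise look-alike of the potato0 alone.

How it is judged:
On the way, in this order (a step that is already met when the one before it is completed fails the run):
1. the larger power key is pressed down, alone (value of joint power_key above 0.0035 m and value of joint tare_key below 0.0015 m), for 0.05 s.
2. the power key is up again and the smaller tare key is pressed down (value of joint tare_key above 0.0035 m and value of joint power_key below 0.0015 m), for 0.05 s.
3. the tub is tipped more than 35 degrees towards the pan, its front bottom edge still on the block (angle between tub's own z axis and vertical above 0.61 rad and height (world z) of tub_edge below 0.075 m), for 0.1 s.
4. all three potatoes are in the pan while the tub is still tipped (x of potato0 in the frame of pan between -0.1 and 0.1 m and y of potato0 in the frame of pan between -0.105 and 0.105 m and z of potato0 in the frame of pan between 0 and 0.045 m and x of potato1 in the frame of pan between -0.1 and 0.1 m and y of potato1 in the frame of pan between -0.105 and 0.105 m and z of potato1 in the frame of pan between 0 and 0.045 m and x of potato2 in the frame of pan between -0.1 and 0.1 m and y of potato2 in the frame of pan between -0.105 and 0.105 m and z of potato2 in the frame of pan between 0 and 0.045 m and angle between tub's own z axis and vertical above 0.2 rad), for 0.1 s.
At the end, for the whole second after the job is handed in: all three potato centres inside the pan's walls and less than 45 mm above its floor; the tub still and upright within 3.5 degrees on the block, its origin within 30 mm of where it stood; both keys up (x of potato0 in the frame of pan between -0.1 and 0.1 m and y of potato0 in the frame of pan between -0.105 and 0.105 m and z of potato0 in the frame of pan between 0 and 0.045 m and x of potato1 in the frame of pan between -0.1 and 0.1 m and y of potato1 in the frame of pan between -0.105 and 0.105 m and z of potato1 in the frame of pan between 0 and 0.045 m and x of potato2 in the frame of pan between -0.1 and 0.1 m and y of potato2 in the frame of pan between -0.105 and 0.105 m and z of potato2 in the frame of pan between 0 and 0.045 m and angle between tub's own z axis and vertical below 0.06 rad and height (world z) of tub_edge between 0.052 and 0.068 m and distance of tub from where it was at the start of the episode below 0.03 m and angular speed of tub below 0.1 rad/s and value of joint each of power_key, tare_key below 0.0015 m); the robot touches nothing.
It fails at once if the tub's front bottom edge is lifted more than 20 mm off the block or drops off it, or the tub is tipped beyond 80 degrees (height (world z) of tub_edge above 0.08 m or height (world z) of tub_edge below 0.045 m or angle between tub's own z axis and vertical above 1.4 rad).
It fails at once if the tub is let fall instead of rocked gently (turns faster than 3 rad/s) (angular speed of tub above 3 rad/s).
It fails at once if the fingers handle a potato (contact force between the fingers and potato0 above 2 N or contact force between the fingers and potato1 above 2 N or contact force between the fingers and potato2 above 2 N).
It fails at once if a bystander is moved more than 30 mm (distance of any of sugar_bowl, pepper_mill, saucer_a, saucer_b, spatula, mug from where it was at the start of the episode above 0.03 m).
It also fails if it takes over 72 s, if anything falls off the work surface, if the arm or the gripper's body presses on something with over 40 N, if the wrist force passes 120 N, or if a joint passes its speed limit or range.

## Working session

There is one attempt and no reset: what is moved stays moved. The work goes in short steps, Python scripts to look and compute and a tool call to move; the robot and the scene stay as the last step left them, time stands still between calls to the robot, and variables do not carry over. Pictures are saved under pics/ and viewed, at most 10 in all, crops included, and the job is handed in when it is done.

Besides the shell and the picture viewer there is one more tool, called after "Call:" by a JSON object that holds its "fn" and its "kwargs". play_rows: Moves the arm, as the interface text tells. Shift numbers are shares of 2 cm and turn numbers shares of 180 degrees, none past 1 either way. Its arguments: {"type":"object","properties":{"series":{"type":"array"},"force":{"type":"number"}},"required":["series"]}

```bash
mkdir -p pics; cat > h.py <<'E'
import numpy as np, cv2
from bench import ctrl
np.set_printoptions(precision=4,suppress=True)
def cloud(f):
    K=f["intrinsics"];d=f["range_z"];h,w=d.shape
    u,v=np.meshgrid(np.arange(w),np.arange(h))
    xd=(u-K[0,2])/K[0,0];yd=(v-K[1,2])/K[1,1];x,y=xd.copy(),yd.copy()
    for _ in range(20):
        s=1+f["k1"]*(x*x+y*y);x,y=xd/s,yd/s
    P=np.stack([x*d,-y*d,-d],-1);E=np.array(f["extrinsics"])
    P=P@E[:3,:3].T+E[:3,3];P[d<=0]=np.nan
    return P
E
python3 - <<'E'
from h import *
s=ctrl.state();print(s["t"],s["eef_pos"],s["orientation"],s["opening"],ctrl.tcp_to_grasp)
for n in ["scene","top"]:
    f=ctrl.grab_frame(n);cv2.imwrite(f"pics/{n}0.png",f["image"][...,::-1]);P=cloud(f)
    np.savez(f"{n}0.npz",P=P,im=f["image"],E=f["extrinsics"],K=f["intrinsics"],k1=f["k1"])
    for t in ["pan","power_key_top","tare_key_top","tub","tub_lug","potato0","sugar_bowl","pepper_mill","saucer_a","spatula","mug"]:
        for r in ctrl.trace(f,t)[:4]:
            m=r["region"];q=P[m];q=q[~np.isnan(q[:,0])]
            print(n,t,round(r["score"],2),r["extent"],np.median(q,0) if len(q) else None,q.min(0) if len(q) else "",q.max(0) if len(q) else "")
E
```

```text
0.0 [0.1402 0.5569 0.2301] [[-0.9697  0.2443 -0.0009]
 [ 0.2443  0.9697 -0.0022]
 [ 0.0004 -0.0023 -1.    ]] 0.08547931924142255 0.0187
scene pan 0.84 [278.5, 185.1, 82.7, 77.5] [0.5689 0.1451 0.0243] [ 0.3686 -0.0083 -0.0056] [0.709  0.2711 0.1352]
scene pan 0.3 [125.3, 218.3, 49.4, 32.4] [ 0.3638 -0.3425  0.0092] [ 0.2728 -0.4169 -0.0047] [ 0.4472 -0.2633  0.023 ]
scene power_key_top 0.45 [256.9, 213.9, 7.7, 5.2] [ 0.5631 -0.0634  0.1342] [ 0.5493 -0.0771  0.1258] [ 0.5737 -0.0488  0.1418]
scene power_key_top 0.42 [319.2, 181.7, 7.7, 9.5] [0.4311 0.2237 0.0375] [0.4194 0.2084 0.0338] [0.442  0.2348 0.0415]
scene power_key_top 0.4 [280.9, 184.1, 78.6, 77.4] [0.5703 0.1446 0.0243] [ 0.363  -0.0338 -0.007 ] [0.7822 0.2847 0.1875]
scene tub 0.95 [212.8, 183.4, 86.0, 71.8] [ 0.574  -0.076   0.1321] [ 0.2515 -0.1817 -0.0014] [0.6294 0.0368 0.2361]
scene potato0 0.86 [240.9, 278.7, 24.3, 19.6] [ 0.718  -0.1615  0.0396] [ 0.6882 -0.1885  0.012 ] [ 0.7336 -0.1303  0.055 ]
scene potato0 0.81 [244.4, 198.9, 19.8, 18.7] [ 0.5185 -0.063   0.1285] [ 0.4814 -0.0818  0.1034] [ 0.5412 -0.0316  0.14
[... 2534 characters left out ...]
ll 0.58 [272.3, 138.5, 15.9, 22.4] [ 0.7586 -0.0123  0.1498] [ 0.7431 -0.0366 -0.0036] [0.8261 0.0131 0.194 ]
top saucer_a 0.9 [357.8, 248.5, 47.9, 45.5] [ 0.3682 -0.3388  0.0095] [ 0.2967 -0.4103 -0.0085] [ 0.4455 -0.2625  0.028 ]
top saucer_a 0.73 [114.1, 251.4, 43.7, 50.7] [0.378  0.4679 0.0112] [ 0.3055  0.3915 -0.0056] [0.4507 0.5386 0.0303]
top spatula 0.59 [423.2, 159.6, 22.2, 80.1] [ 0.6672 -0.5121  0.0042] [ 0.471  -0.5642 -0.0099] [ 0.738  -0.4792  0.0307]
top mug 0.87 [112.2, 195.2, 41.4, 23.7] [0.5983 0.4661 0.0345] [ 0.5586  0.4153 -0.0064] [0.6381 0.5263 0.1012]
top mug 0.25 [286.4, 219.3, 17.9, 23.5] [ 0.5018 -0.0498  0.1322] [ 0.4721 -0.0743  0.1104] [ 0.5338 -0.0279  0.1472]
```

View pics/scene0.png

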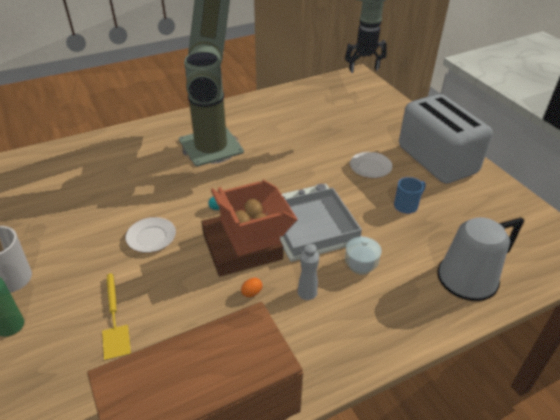

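View pics/top0.png

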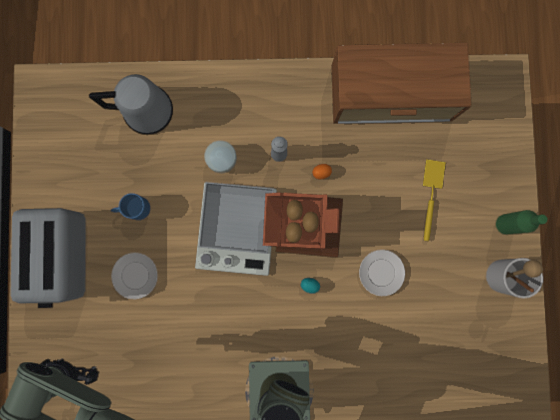

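Scene view: the tub is at (252,218), pan at (320,220), keys at about (308,190) and (322,185). The orange look-alike is at (252,287) and the turquoise one at (214,203). Top view: the pan is at (237,217), the larger key at (207,259) and the smaller at (229,261). The black window at (254,264) isn't a key. The tub is at (297,221) with its lug at (332,221), and the look-alikes are at (322,172) and (310,286).

```bash
python3 - <<'E'
from h import *
for n in ["top","scene"]:
    D=np.load(n+"0.npz");P=D["P"];im=D["im"]
    q=P.reshape(-1,3);hsv=cv2.cvtColor(im,cv2.COLOR_RGB2HSV).reshape(-1,3)
    ok=~np.isnan(q[:,0]);q=q[ok];hsv=hsv[ok]
    def box(a,b): return np.all((q>a)&(q<b),1)
    # keys
    m=box([.38,.1,.034],[.47,.27,.06]);k=q[m]
    for lo,hi in((.1,.192),(.192,.27)):
        c=k[(k[:,1]>lo)&(k[:,1]<hi)];print(n,"key",len(c),c.mean(0),c.min(0),c.max(0))
    # lug
    m=box([.4,-.25,.185],[.7,-.1,.3]);k=q[m];print(n,"high rear",len(k),k.min(0),k.max(0))
    l=k[k[:,1]<-.145]
    if len(l)>5:
        c=l.mean(0);w,V=np.linalg.eigh(np.cov((l-c).T));print(" lug",len(l),c,l.min(0),l.max(0),"normal",V[:,0],"wide",V[:,2],w)
    # pan floor
    m=box([.4,.0,.018],[.72,.3,.03]);k=q[m];r=cv2.minAreaRect(k[:,:2].astype(np.float32));print(n,"pan floor",r,np.median(k[:,2]))
    m=box([.4,.0,.045],[.72,.3,.065]);k=q[m];r=cv2.minAreaRect(k[:,:2].astype(np.float32));print(n,"pan rim",r,k.min(0),k.max(0))
    # block top
    m=box([.4,-.25,.054],[.7,.03,.066]);k=q[m];r=cv2.minAreaRect(k[:,:2].astype(np.float32));print(n,"block",r,np.median(k[:,2]))
    # tub red by height
    m=box([.42,-.2,.1],[.66,.08,.26]);k=q[m];r=cv2.minAreaRect(k[:,:2].astype(np.float32));print(n,"tub",r,k.min(0),k.max(0))
D=np.load("top0.npz");im=D["im"][170:290,180:350];cv2.imwrite("pics/crop.png",cv2.resize(im,None,fx=4.5,fy=4.5,interpolation=cv2.INTER_CUBIC)[...,::-1])
P=D["P"]
for v in range(196,250,6): print(v,[f"{u}:{P[v,u,0]:.3f},{P[v,u,1]:.3f},{P[v,u,2]:.3f}" for u in range(318,344,3)])
E
```

```text
top key 76 [0.4336 0.1558 0.0455] [0.4022 0.102  0.0341] [0.4616 0.191  0.0597]
top key 108 [0.4336 0.2281 0.0429] [0.4037 0.1942 0.0348] [0.4681 0.2514 0.0594]
top high rear 504 [ 0.451  -0.1781  0.185 ] [ 0.6099 -0.1281  0.2383]
 lug 306 [ 0.5328 -0.1598  0.2169] [ 0.4953 -0.1781  0.1856] [ 0.6043 -0.1451  0.2383] normal [0.0784 0.8055 0.5874] wide [-0.9446 -0.1284  0.3021] [0.     0.0002 0.0006]
top pan floor ((0.5432126522064209, 0.13230407238006592), (0.23712915182113647, 0.310858815908432), 83.76728820800781) 0.02385810913628783
top pan rim ((0.5644580721855164, 0.13049015402793884), (0.308261901140213, 0.25048261880874634), 2.6391701698303223) [0.4088 0.0003 0.045 ] [0.7181 0.2513 0.0648]
top block ((0.5349276065826416, -0.08173222839832306), (0.24424557387828827, 0.1998010277748108), 83.23981475830078) 0.0598717339574788
top tub ((0.5357436537742615, -0.06863124668598175), (0.2171536237001419, 0.16053231060504913), 85.77467346191406) [ 0.451  -0.1781  0.1001] [0.6229 0.0427 0.2383]
scene key 169 [0.454  0.1466 0.0448] [0.4123 0.1005 0.0341] [0.4683 0.192  0.0586]
scene key 11
[... 2383 characters left out ...]
-0.129,0.087', '321:0.498,-0.130,0.184', '324:0.498,-0.138,0.188', '327:0.497,-0.146,0.198', '330:0.497,-0.154,0.213', '333:0.496,-0.161,0.222', '336:0.495,-0.169,0.231', '339:0.502,-0.198,0.055', '342:0.504,-0.215,0.002']
238 ['318:0.484,-0.128,0.086', '321:0.481,-0.129,0.188', '324:0.480,-0.138,0.188', '327:0.484,-0.159,0.058', '330:0.483,-0.168,0.065', '333:0.483,-0.179,0.057', '336:0.483,-0.188,0.054', '339:0.483,-0.198,0.050', '342:0.484,-0.214,0.003']
244 ['318:0.465,-0.128,0.088', '321:0.463,-0.128,0.194', '324:0.463,-0.137,0.190', '327:0.465,-0.159,0.051', '330:0.465,-0.168,0.058', '333:0.464,-0.178,0.058', '336:0.464,-0.187,0.058', '339:0.465,-0.204,0.000', '342:0.465,-0.213,0.006']
```

View pics/crop.png

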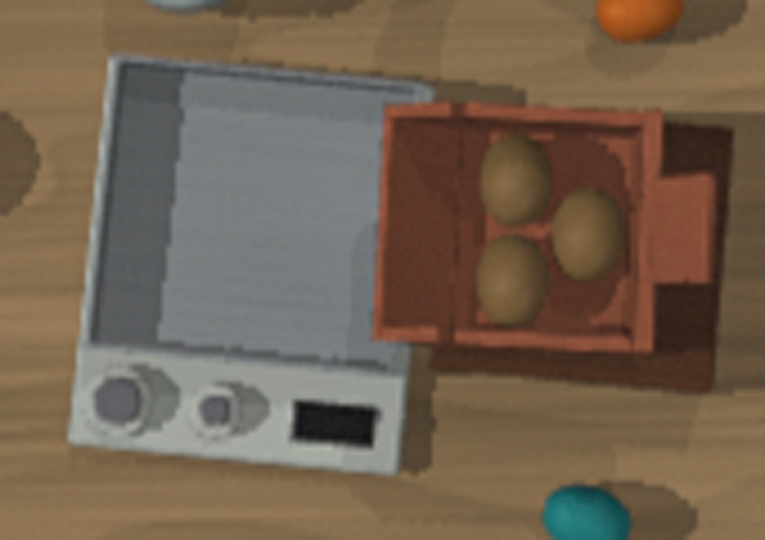

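The crop confirms the choice: the larger key is at crop (120,398) and the smaller at (216,407). The lug runs from x=655 to 713, y=175 to 283. Next I get exact points by intersecting rays and cross-check them in the scene view.

```bash
cat >> h.py <<'E'
def ray(D,u,v,z):
    K=D["K"];E=D["E"];dist=np.array([D["k1"],0,0,0.])
    x,y=cv2.undistortPoints(np.array([[[u,v]]],float),K,dist)[0,0]
    d=E[:3,:3]@np.array([x,-y,-1]);o=E[:3,3];return o+d*(z-o[2])/d[2]
def proj(D,X):
    E=D["E"];c=(np.atleast_2d(X)-E[:3,3])@E[:3,:3]*[1,-1,-1]
    return cv2.projectPoints(c,np.zeros(3),np.zeros(3),D["K"],np.array([D["k1"],0,0,0.]))[0][:,0]
E
python3 - <<'E'
from h import *
T=np.load("top0.npz");S=np.load("scene0.npz")
c=lambda a,b,z:ray(T,180+a/4.5-.4,170+b/4.5-.4,z)
pts=dict(power=c(120,398,.04),tare=c(216,407,.04),lugA=c(713,176,.234),lugB=c(711,283,.234),lipA=c(385,108,.14),lipB=c(375,338,.14),rearA=c(661,110,.19),rearB=c(652,350,.19),panTL=c(115,57,.056),panBL=c(90,345,.056),panTR=c(433,90,.056),bkTR=c(733,130,.06),bkBR=c(713,390,.06))
ang=lambda a,b:np.degrees(np.arctan2(*(pts[a]-pts[b])[[1,0]]))
for k,v in pts.items():print(k,v)
for a,b in [("lugA","lugB"),("lipA","lipB"),("rearA","rearB"),("panTL","panBL"),("bkTR","bkBR")]:print(a,ang(a,b))
print("power-tare",ang("power","tare")-90,np.linalg.norm(pts["power"]-pts["tare"]))
im=S["im"][160:270,190:380].copy();im=cv2.resize(im,None,fx=4.2,fy=4.2,interpolation=cv2.INTER_CUBIC)
for k,v in pts.items():
    p=(proj(S,v)[0]-[190,160]+.4)*4.2;cv2.circle(im,tuple(int(i) for i in p),4,(0,255,0),1)
cv2.imwrite("pics/chk.png",im[...,::-1])
# lug plane yaw from clean points
for D in(T,S):
    q=D["P"].reshape(-1,3);q=q[~np.isnan(q[:,0])]
    l=q[np.all((q>[.49,-.18,.2])&(q<[.57,-.15,.236]),1)];A=np.c_[l[:,[0,2]],np.ones(len(l))]
    print("lug y = a x + b z + c",np.linalg.lstsq(A,l[:,1],rcond=None)[0],len(l),l[:,0].min(),l[:,0].max())
E
```

```text
power [0.4291 0.2273 0.04  ]
tare [0.4212 0.1592 0.04  ]
lugA [ 0.5618 -0.1765  0.234 ]
lugB [ 0.4938 -0.173   0.234 ]
lipA [0.6209 0.0328 0.14  ]
lipB [0.4657 0.0428 0.14  ]
rearA [ 0.6097 -0.149   0.19  ]
rearB [ 0.4528 -0.1383  0.19  ]
panTL [0.6714 0.226  0.056 ]
panBL [0.4669 0.246  0.056 ]
panTR [ 0.6426 -0.0002  0.056 ]
bkTR [ 0.6087 -0.2125  0.06  ]
bkBR [ 0.4253 -0.1923  0.06  ]
lugA -2.929173232840493
lipA -3.683757442245812
rearA -3.893337698048778
panTL -5.597491363851612
bkTR -6.273767091243537
power-tare -6.623945751447394 0.06863490291078633
lug y = a x + b z + c [-0.0798 -0.7393  0.0433] 235 0.4953220051960271 0.563995568480188
lug y = a x + b z + c [-0.1027 -0.7803  0.0588] 150 0.4971813083214698 0.5679414490735801
```

View pics/chk.png

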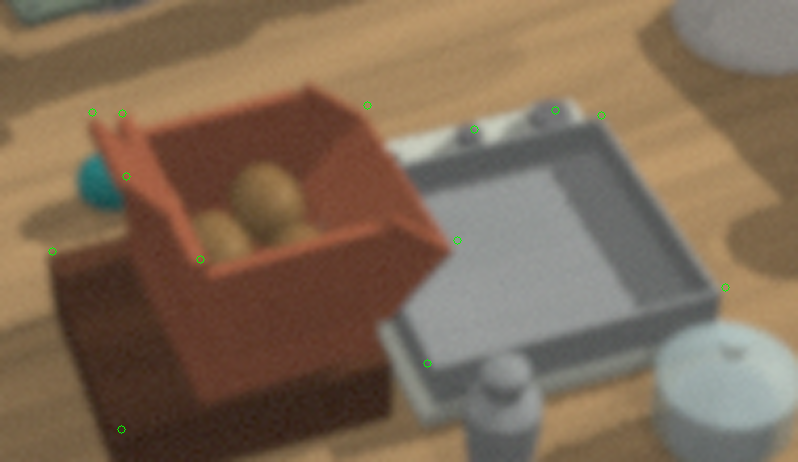

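The points agree to about 2 mm. Tub yaw is about -4.5°, the lug at about (0.529, -0.158, 0.21) and the pivot edge at about (0.540, -0.013, 0.06). The tool can't pitch, so I will pinch the lug across its 70 mm width and let it pivot between the pads. First step: roll and shut the gripper.

Call:
{"fn": "play_rows", "kwargs": {"series": [[-1, [0, 0, 0], 0.0446], [-1, [0, 0, 0], 0.0446], [-1, [0, 0, 0], 0.0446], [-1, [0, 0, 0], 0.0446], [-1, [0, 0, 0], 0.0446], [-1, [0, 0, 0], 0.0446], [-1, [0, 0, 0], 0.0446], [-1, [0, 0, 0], 0.0446], [-1, [0, 0, 0], 0.0446], [-1, [0, 0, 0], 0.0446]], "force": 60}}

```text
t: 2.2
eef_pos: [0.1405, 0.5576, 0.2313]
orientation: [[0.083, 0.997, 0.0], [0.997, -0.083, -0.0], [-0.0, 0.0, -1.0]]
ft_force: [0.4, 0.2, -0.2]
opening: -0.0
finger_force: 0.0
```

Call:
{"fn": "play_rows", "kwargs": {"series": [[-1, [-0.955, 0.986, 0], 0], [-1, [-0.955, 0.986, 0], 0], [-1, [-0.955, 0.986, 0], 0], [-1, [-0.955, 0.986, 0], 0], [-1, [-0.955, 0.986, 0], 0], [-1, [-0.955, 0.986, 0], 0], [-1, [-0.955, 0.986, 0], 0], [-1, [-0.955, 0.986, 0], 0], [-1, [-0.955, 0.986, 0], 0], [-1, [-0.955, 0.986, 0], 0]]}}

```text
t: 3.2
eef_pos: [0.3231, 0.3511, 0.2315]
orientation: [[0.077, 0.997, 0.0], [0.997, -0.077, 0.0], [0.0, 0.0, -1.0]]
ft_force: [0.4, 0.2, 0.3]
opening: -0.0002
finger_force: 0.0
```

Call:
{"fn": "play_rows", "kwargs": {"series": [[-1, [-0.955, 0.986, 0], 0], [-1, [-0.955, 0.986, 0], 0], [-1, [-0.955, 0.986, 0.5], 0], [-1, [-0.955, 0.986, 0.5], 0], [-1, [-0.955, 0.986, 0.5], 0], [-1, [-0.955, 0.986, 0.5], 0], [-1, [0, 0, 1], 0], [-1, [0, 0, 1], 0], [-1, [0, 0, 1], 0], [-1, [0, 0, 0.5], 0]]}}

```text
t: 4.2
eef_pos: [0.4304, 0.228, 0.1195]
orientation: [[0.077, 0.997, -0.003], [0.997, -0.077, -0.001], [-0.001, -0.003, -1.0]]
ft_force: [0.4, -1.3, 0.4]
opening: 0.0001
finger_force: 0.0
```

Call:
{"fn": "play_rows", "kwargs": {"series": [[-1, [0, 0, 1], 0], [-1, [0, 0, 1], 0], [-1, [0, 0, 0], 0]]}}

```text
t: 4.5
eef_pos: [0.4293, 0.2279, 0.0791]
orientation: [[0.077, 0.997, -0.005], [0.997, -0.077, -0.002], [-0.002, -0.005, -1.0]]
ft_force: [-1.2, -1.0, -0.4]
opening: -0.0004
finger_force: 0.0
```

Call:
{"fn": "play_rows", "kwargs": {"series": [[-1, [0, 0, 0.8], 0], [-1, [0, 0, 0.7], 0], [-1, [0, 0, 0.25], 0], [-1, [0, 0, 0.1], 0], [-1, [0, 0, 0.1], 0], [-1, [0, 0, 0.05], 0], [-1, [0, 0, 0], 0]]}}

```text
t: 5.2
eef_pos: [0.4319, 0.2287, 0.0418]
orientation: [[0.077, 0.997, 0.001], [0.997, -0.077, 0.0], [0.0, 0.001, -1.0]]
ft_force: [-0.8, -0.7, 0.2]
opening: -0.0001
finger_force: 0.0
```

Call:
{"fn": "play_rows", "kwargs": {"series": [[-1, [0, 0, 0.1], 0], [-1, [0, 0, 0.05], 0], [-1, [0, 0, 0], 0]]}}

```text
t: 5.5
eef_pos: [0.4318, 0.2287, 0.0385]
orientation: [[0.077, 0.997, 0.001], [0.997, -0.077, 0.0], [0.0, 0.001, -1.0]]
ft_force: [0.5, 0.6, 1.2]
opening: -0.0
finger_force: 0.7
```

Call:
{"fn": "play_rows", "kwargs": {"series": [[-1, [0, 0, 0.05], 0], [-1, [0, 0, 0.05], 0], [-1, [0, 0, 0], 0]]}}

```text
t: 5.8
eef_pos: [0.4318, 0.2287, 0.0364]
orientation: [[0.077, 0.997, 0.001], [0.997, -0.077, 0.0], [0.0, 0.001, -1.0]]
ft_force: [-0.3, 0.2, 2.3]
opening: 0.0005
finger_force: 1.2
```

Call:
{"fn": "play_rows", "kwargs": {"series": [[-1, [0, 0, 0.05], 0], [-1, [0, 0, 0.05], 0], [-1, [0, 0, 0], 0], [-1, [0, 0, 0], 0]]}}

```text
t: 6.2
eef_pos: [0.4318, 0.2287, 0.0345]
orientation: [[0.077, 0.997, 0.001], [0.997, -0.077, 0.0], [0.0, 0.001, -1.0]]
ft_force: [-0.3, 0.8, 3.4]
opening: 0.0003
finger_force: 1.8
```

Call:
{"fn": "play_rows", "kwargs": {"series": [[-1, [0, 0, 0.05], 0], [-1, [0, 0, 0], 0], [-1, [0, 0, 0], 0]]}}

```text
t: 6.5
eef_pos: [0.4319, 0.2287, 0.034]
orientation: [[0.077, 0.997, 0.001], [0.997, -0.077, 0.0], [0.0, 0.001, -1.0]]
ft_force: [-0.2, 0.2, 8.1]
opening: 0.0
finger_force: 4.0
```

Force jumped to 8 N, so the power key is fully down. Next I release it and go to the tare key.

Call:
{"fn": "play_rows", "kwargs": {"series": [[-1, [0, 0, -0.5], 0], [-1, [0, 0, -0.5], 0], [-1, [-0.88, -0.064, 0], 0], [-1, [-0.88, -0.064, 0], 0], [-1, [-0.88, -0.064, 0], 0], [-1, [-0.88, -0.064, 0], 0], [-1, [0, 0, 0], 0], [-1, [0, 0, 0.5], 0], [-1, [0, 0, 0.1], 0], [-1, [0, 0, 0], 0]]}}

```text
t: 7.5
eef_pos: [0.4202, 0.1592, 0.0405]
orientation: [[0.076, 0.997, -0.002], [0.997, -0.076, -0.0], [-0.0, -0.002, -1.0]]
ft_force: [0.3, 0.0, 0.8]
opening: 0.0002
finger_force: 0.0
```

Call:
{"fn": "play_rows", "kwargs": {"series": [[-1, [0, 0, 0.1], 0], [-1, [0, 0, 0.1], 0], [-1, [0, 0, 0.05], 0], [-1, [0, 0, 0], 0], [-1, [0, 0, 0], 0]]}}

```text
t: 8.0
eef_pos: [0.4212, 0.1591, 0.0365]
orientation: [[0.077, 0.997, 0.0], [0.997, -0.077, 0.0], [0.001, 0.0, -1.0]]
ft_force: [-0.5, 1.2, 2.5]
opening: -0.0002
finger_force: 1.2
```

Call:
{"fn": "play_rows", "kwargs": {"series": [[-1, [0, 0, 0.05], 0], [-1, [0, 0, 0.05], 0], [-1, [0, 0, 0.05], 0], [-1, [0, 0, 0], 0], [-1, [0, 0, 0], 0]]}}

```text
t: 8.5
eef_pos: [0.4213, 0.159, 0.034]
orientation: [[0.077, 0.997, 0.0], [0.997, -0.077, 0.0], [0.0, 0.0, -1.0]]
ft_force: [-2.6, 2.2, 8.6]
opening: -0.0001
finger_force: 4.2
```

Tare is bottomed. Next: up, over to the lug, and open.

Call:
{"fn": "play_rows", "kwargs": {"series": [[-1, [0, 0, -0.5], 0], [-1, [0, 0, -1], 0], [-1, [0, 0, -1], 0], [-1, [0, 0, -1], 0], [-1, [0, 0, -1], 0], [-1, [0, 0, -1], 0], [-1, [0, 0, -1], 0], [-1, [0, 0, -1], 0], [-1, [0, 0, -1], 0], [-1, [0, 0, -1], 0]]}}

```text
t: 9.5
eef_pos: [0.4205, 0.1581, 0.2239]
orientation: [[0.077, 0.997, -0.001], [0.997, -0.077, -0.001], [-0.001, -0.0, -1.0]]
ft_force: [0.6, 0.4, -0.4]
opening: -0.0001
finger_force: 0.0
```

Call:
{"fn": "play_rows", "kwargs": {"series": [[-1, [0, 0, -1], 0], [-1, [0, 0, -1], 0], [-1, [0, 0, -1], 0], [-1, [0, 0, -1], 0], [-1, [-0.97, 0.41, 0], 0], [-1, [-0.97, 0.41, 0], 0], [-1, [-0.97, 0.41, 0], 0], [-1, [-0.97, 0.41, 0], 0], [-1, [-0.97, 0.41, 0], 0], [-1, [-0.97, 0.41, 0], 0]]}}

```text
t: 10.5
eef_pos: [0.4607, 0.0375, 0.3031]
orientation: [[0.078, 0.997, -0.001], [0.997, -0.078, -0.001], [-0.001, -0.001, -1.0]]
ft_force: [-0.0, 0.5, -0.5]
opening: 0.0
finger_force: 0.0
```

Call:
{"fn": "play_rows", "kwargs": {"series": [[1, [-0.97, 0.41, 0], 0], [1, [-0.97, 0.41, 0], 0], [1, [-0.97, 0.41, 0], 0], [1, [-0.97, 0.41, 0], 0], [1, [-0.97, 0.41, 0], 0], [1, [-0.97, 0.41, 0], 0], [1, [-0.97, 0.41, 0], 0], [1, [-0.97, 0.41, 0], 0], [1, [-0.97, 0.41, 0], 0], [1, [-0.97, 0.41, 0], 0]]}}

```text
t: 11.5
eef_pos: [0.5278, -0.1622, 0.3031]
orientation: [[0.077, 0.997, -0.001], [0.997, -0.077, -0.0], [-0.0, -0.001, -1.0]]
ft_force: [0.3, 0.5, 1.3]
opening: 0.0856
finger_force: 0.0
```

Call:
{"fn": "play_rows", "kwargs": {"series": [[1, [0, 0, 0], 0], [1, [0, 0, 0], 0]]}}

```text
t: 11.7
eef_pos: [0.5277, -0.1613, 0.3029]
orientation: [[0.078, 0.997, -0.001], [0.997, -0.078, 0.001], [0.001, -0.001, -1.0]]
ft_force: [-0.1, 1.1, 0.6]
opening: 0.0859
finger_force: 0.0
```

Call:
{"fn": "play_rows", "kwargs": {"series": [[1, [0, 0, 1], 0], [1, [0, 0, 1], 0], [1, [0, 0, 0.8], 0], [1, [0, 0, 0.3], 0], [1, [0, 0, 0.3], 0], [1, [0, 0, 0], 0]]}}

```text
t: 12.3
eef_pos: [0.5277, -0.1604, 0.235]
orientation: [[0.077, 0.997, -0.001], [0.997, -0.077, 0.0], [0.0, -0.001, -1.0]]
ft_force: [-0.3, -0.7, -0.2]
opening: 0.0854
finger_force: 0.0
```

```bash
python3 - <<'E'
from h import *
o=[]
for n,(a,b) in dict(top=(190,285),scene=(170,205)).items():
    f=ctrl.grab_frame(n);im=f["image"][a:a+75,b:b+75];o.append(cv2.resize(im,(390,390),interpolation=cv2.INTER_CUBIC))
cv2.imwrite("pics/g1.png",np.hstack(o)[...,::-1])
E
```

```text
(no output)
```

View pics/g1.png

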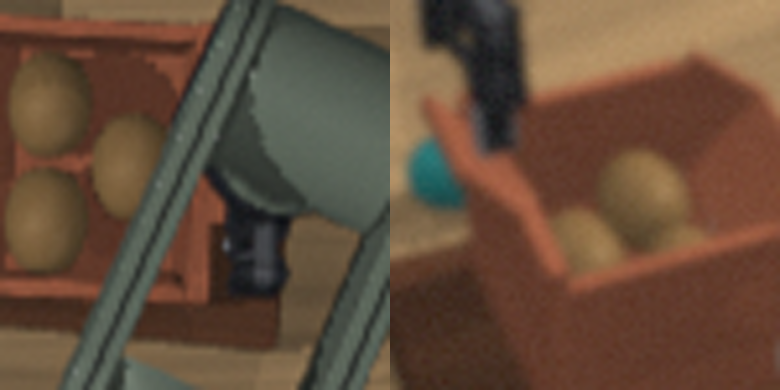

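The picture shows both fingers straddling the lug: the near one at left-panel (255,245), the far one at right-panel (500,130). Next I descend and close.

Call:
{"fn": "play_rows", "kwargs": {"series": [[1, [0, 0, 0.5], 0], [1, [0, 0, 0.5], 0], [1, [0, 0, 0.5], 0], [1, [0, 0, 0.5], 0], [1, [0, 0, 0.3], 0], [1, [0, 0, 0], 0]]}}

```text
t: 13.0
eef_pos: [0.5269, -0.1604, 0.1875]
orientation: [[0.077, 0.997, -0.003], [0.997, -0.077, 0.001], [0.001, -0.003, -1.0]]
ft_force: [-0.2, 0.9, -0.4]
opening: 0.0853
finger_force: 0.0
```

Call:
{"fn": "play_rows", "kwargs": {"series": [[0.6, [0, 0, 0], 0], [0.4, [0, 0, 0], 0], [0.2, [0, 0, 0], 0], [-1, [0, 0, 0], 0], [-1, [0, 0, 0], 0], [-1, [0, 0, 0], 0]], "force": 60}}

```text
t: 13.6
eef_pos: [0.5303, -0.1614, 0.1911]
orientation: [[0.077, 0.997, 0.006], [0.997, -0.077, -0.002], [-0.001, 0.007, -1.0]]
ft_force: [6.1, -0.6, 0.9]
opening: 0.069
finger_force: 71.6
```

```bash
python3 - <<'E'
from h import *
f=ctrl.grab_frame("scene");cv2.imwrite("pics/g2.png",cv2.resize(f["image"][160:235,200:275],(450,450),interpolation=cv2.INTER_CUBIC)[...,::-1])
E
```

```text
(no output)
```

View pics/g2.png

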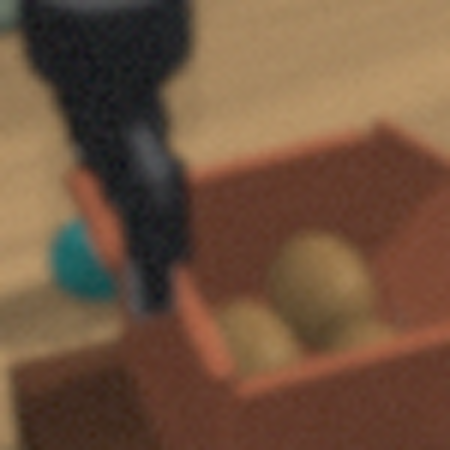

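The lug is held: opening 69 mm, pads across its edges. Next I compute the arc about the edge.

```bash
python3 - <<'E'
import numpy as np
R=np.hypot(.148,.155);a=np.arctan2(.155,-.148)
th=np.radians(np.arange(0,69,2));d=np.diff(np.c_[R*np.cos(a-th),-R*np.sin(a-th)],axis=0)/.02
for i,r in enumerate(d):print(2*i+2,r.round(3).tolist())
E
```

```text
2 [0.275, -0.254]
4 [0.284, -0.244]
6 [0.292, -0.234]
8 [0.3, -0.223]
10 [0.308, -0.213]
12 [0.315, -0.202]
14 [0.322, -0.191]
16 [0.328, -0.179]
18 [0.334, -0.168]
20 [0.34, -0.156]
22 [0.345, -0.144]
24 [0.35, -0.132]
26 [0.354, -0.12]
28 [0.358, -0.107]
30 [0.362, -0.095]
32 [0.365, -0.082]
34 [0.368, -0.069]
36 [0.37, -0.056]
38 [0.371, -0.043]
40 [0.373, -0.03]
42 [0.374, -0.017]
44 [0.374, -0.004]
46 [0.374, 0.009]
48 [0.373, 0.022]
50 [0.372, 0.035]
52 [0.371, 0.048]
54 [0.369, 0.061]
56 [0.367, 0.073]
58 [0.364, 0.086]
60 [0.361, 0.099]
62 [0.357, 0.111]
64 [0.353, 0.124]
66 [0.348, 0.136]
68 [0.343, 0.148]
```

Call:
{"fn": "play_rows", "kwargs": {"series": [[-1, [0.28, 0, -0.25], 0], [-1, [0.28, 0, -0.24], 0], [-1, [0.29, 0, -0.23], 0], [-1, [0.3, 0, -0.22], 0], [-1, [0.31, 0, -0.21], 0], [-1, [0, 0, 0], 0]]}}

```text
t: 14.25
eef_pos: [0.5304, -0.1337, 0.2118]
orientation: [[0.078, 0.997, 0.001], [0.997, -0.078, -0.005], [-0.005, 0.001, -1.0]]
ft_force: [2.9, -6.2, -6.5]
opening: 0.0689
finger_force: 73.1
```

Call:
{"fn": "play_rows", "kwargs": {"series": [[-1, [0.31, 0, -0.2], 0], [-1, [0.32, 0, -0.19], 0], [-1, [0.33, 0, -0.18], 0], [-1, [0.33, 0, -0.17], 0], [-1, [0.34, 0, -0.16], 0], [-1, [0, 0, 0], 0]]}}

```text
t: 14.85
eef_pos: [0.5325, -0.1006, 0.2289]
orientation: [[0.077, 0.997, -0.001], [0.997, -0.077, -0.004], [-0.004, -0.0, -1.0]]
ft_force: [4.4, -5.3, -9.9]
opening: 0.0689
finger_force: 75.4
```

```bash
python3 - <<'E'
from h import *
o=[]
for n,(a,b,h) in dict(top=(180,225,110),scene=(170,200,95)).items():
    f=ctrl.grab_frame(n);im=f["image"][a:a+h,b:b+h];o.append(cv2.resize(im,(400,400),interpolation=cv2.INTER_CUBIC))
cv2.imwrite("pics/g3.png",np.hstack(o)[...,::-1])
E
```

```text
(no output)
```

View pics/g3.png

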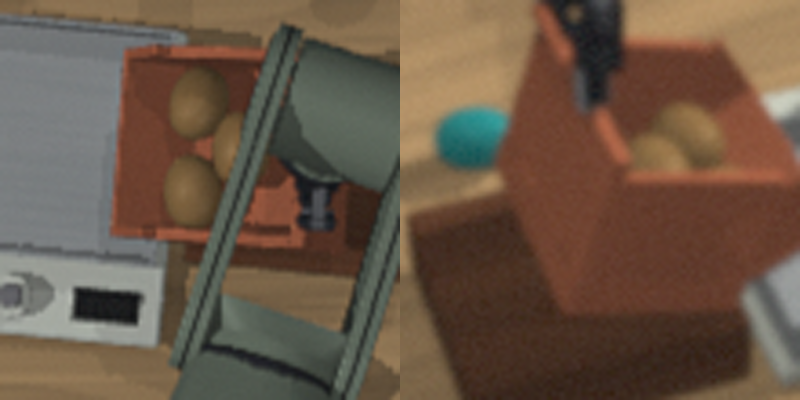

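The tub is tipped about 20°, its front edge still on the block (right panel, about (660,310)). Forces are small. I continue.

Call:
{"fn": "play_rows", "kwargs": {"series": [[-1, [0.345, 0, -0.14], 0], [-1, [0.35, 0, -0.13], 0], [-1, [0.355, 0, -0.12], 0], [-1, [0.36, 0, -0.11], 0], [-1, [0.36, 0, -0.095], 0], [-1, [0.365, 0, -0.08], 0], [-1, [0.37, 0, -0.07], 0], [-1, [0.37, 0, -0.055], 0], [-1, [0.37, 0, -0.045], 0], [-1, [0.37, 0, -0.03], 0]]}}

```text
t: 15.95
eef_pos: [0.5378, -0.029, 0.2458]
orientation: [[0.077, 0.997, -0.002], [0.997, -0.077, -0.005], [-0.005, -0.001, -1.0]]
ft_force: [3.8, -6.2, -9.3]
opening: 0.0689
finger_force: 76.3
```

Call:
{"fn": "play_rows", "kwargs": {"series": [[-1, [0.19, 0, -0.01], 0], [-1, [0.19, 0, -0.005], 0], [-1, [0.19, 0, -0.002], 0], [-1, [0.19, 0, 0], 0], [-1, [0.19, 0, 0.003], 0], [-1, [0.19, 0, 0.006], 0], [-1, [0.19, 0, 0.01], 0], [-1, [0.19, 0, 0.012], 0], [-1, [0.19, 0, 0.015], 0], [-1, [0.19, 0, 0.02], 0]]}}

```text
t: 16.95
eef_pos: [0.5406, 0.0086, 0.2453]
orientation: [[0.077, 0.997, -0.002], [0.997, -0.077, -0.005], [-0.005, -0.002, -1.0]]
ft_force: [3.6, -4.3, -8.1]
opening: 0.0691
finger_force: 73.7
```

Call:
{"fn": "play_rows", "kwargs": {"series": [[-1, [0.19, 0, 0.022], 0], [-1, [0.19, 0, 0.025], 0], [-1, [0.18, 0, 0.03], 0], [-1, [0.18, 0, 0.03], 0], [-1, [0, 0, 0], 0], [-1, [0, 0, 0], 0]]}}

```text
t: 17.55
eef_pos: [0.5418, 0.0241, 0.2432]
orientation: [[0.077, 0.997, -0.002], [0.997, -0.077, -0.003], [-0.003, -0.002, -1.0]]
ft_force: [4.1, -4.3, -7.1]
opening: 0.0684
finger_force: 70.7
```

```bash
python3 - <<'E'
from h import *
o=[]
for n,(a,b,h) in dict(top=(170,190,120),scene=(160,215,130)).items():
    f=ctrl.grab_frame(n);im=f["image"][a:a+h,b:b+h];o.append(cv2.resize(im,(400,400),interpolation=cv2.INTER_CUBIC))
cv2.imwrite("pics/g4.png",np.hstack(o)[...,::-1])
E
```

```text
(no output)
```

View pics/g4.png

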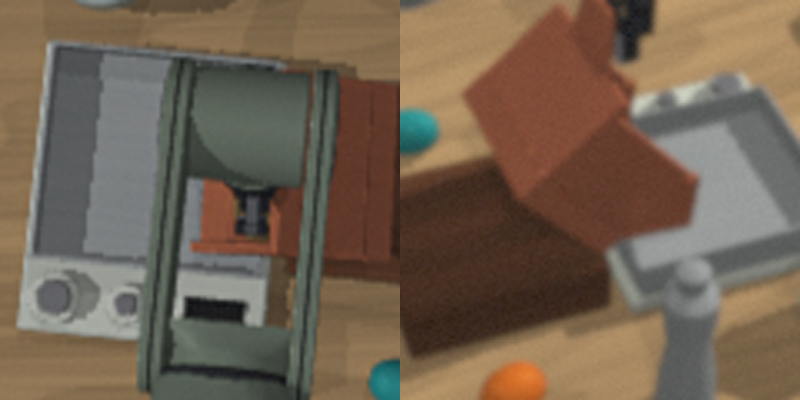

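Tipped about 48–50°, edge on the block at right-panel (605,245), and no potatoes in the pan yet. I tip further, slowly.

Call:
{"fn": "play_rows", "kwargs": {"series": [[-1, [0.19, 0, 0.03], 0], [-1, [0.19, 0, 0.035], 0], [-1, [0.18, 0, 0.04], 0], [-1, [0.18, 0, 0.045], 0], [-1, [0.18, 0, 0.045], 0], [-1, [0.18, 0, 0.05], 0], [-1, [0.18, 0, 0.05], 0], [-1, [0.18, 0, 0.055], 0], [-1, [0, 0, 0], 0], [-1, [0, 0, 0], 0]]}}

```text
t: 18.65
eef_pos: [0.5438, 0.054, 0.2366]
orientation: [[0.077, 0.997, -0.002], [0.997, -0.077, -0.002], [-0.002, -0.002, -1.0]]
ft_force: [3.0, -5.4, -8.4]
opening: 0.0685
finger_force: 70.1
```

Call:
{"fn": "play_rows", "kwargs": {"series": [[-1, [0.18, 0, 0.05], 0], [-1, [0.18, 0, 0.05], 0], [-1, [0.18, 0, 0.06], 0], [-1, [0.18, 0, 0.06], 0], [-1, [0.18, 0, 0.06], 0], [-1, [0, 0, 0], 0], [-1, [0, 0, 0], 0], [-1, [0, 0, 0], 0], [-1, [0, 0, 0], 0], [-1, [0, 0, 0], 0]]}}

```text
t: 19.65
eef_pos: [0.5446, 0.0718, 0.2307]
orientation: [[0.077, 0.997, -0.004], [0.997, -0.077, -0.001], [-0.002, -0.004, -1.0]]
ft_force: [1.1, -5.3, -10.6]
opening: 0.0683
finger_force: 70.5
```

```bash
cat > look.py <<'E'
from h import *
import sys
o=[]
for n,(a,b,h) in dict(top=(170,190,120),scene=(160,215,130)).items():
    f=ctrl.grab_frame(n);P=cloud(f);im=f["image"][a:a+h,b:b+h];o.append(cv2.resize(im,(400,400),interpolation=cv2.INTER_CUBIC))
    for r in ctrl.trace(f,"potato0"):
        print(n,round(r["score"],2),r["extent"],np.nanmedian(P[r["region"]],0))
cv2.imwrite(sys.argv[1],np.hstack(o)[...,::-1])
E
python3 look.py pics/g5.png
```

```text
top 0.77 [200.7, 202.2, 15.3, 16.6] [0.5846 0.2065 0.0685]
top 0.77 [300.6, 278.8, 19.5, 13.5] [ 0.3351 -0.1015  0.0412]
top 0.58 [311.0, 165.1, 21.4, 15.5] [ 0.7007 -0.1507  0.0416]
top 0.54 [222.3, 186.1, 8.6, 5.8] [0.6508 0.1512 0.08  ]
top 0.44 [231.3, 227.5, 9.0, 18.2] [0.4966 0.1443 0.0673]
scene 0.79 [302.5, 193.6, 17.2, 19.2] [0.5139 0.1381 0.0624]
scene 0.75 [333.6, 212.8, 14.1, 14.5] [0.6047 0.1918 0.0616]
scene 0.61 [206.3, 198.4, 21.3, 14.3] [ 0.3506 -0.1122  0.0369]
scene 0.57 [324.3, 223.3, 16.3, 13.2] [0.6456 0.1337 0.0695]
scene 0.54 [242.8, 279.1, 20.2, 20.4] [ 0.7171 -0.1625  0.0386]
```

View pics/g5.png

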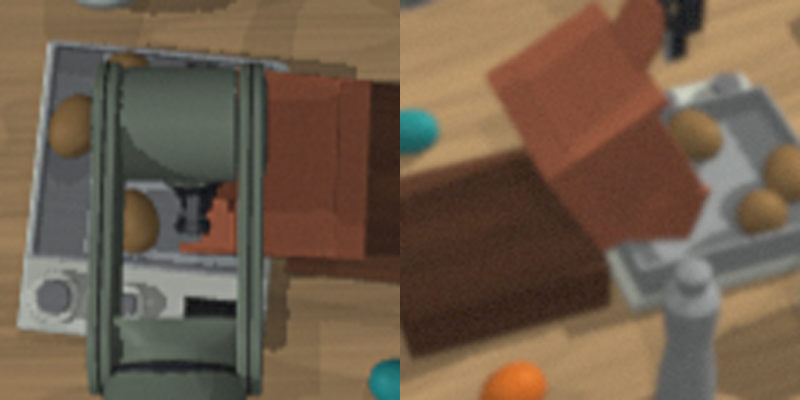

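All three potatoes are in the pan: right panel (697,135), (785,172) and (762,212). Next I rock the tub back along the same arc.

Call:
{"fn": "play_rows", "kwargs": {"series": [[-1, [-0.3, 0, -0.1], 0], [-1, [-0.3, 0, -0.09], 0], [-1, [-0.3, 0, -0.09], 0], [-1, [-0.36, 0, -0.1], 0], [-1, [-0.36, 0, -0.09], 0], [-1, [-0.37, 0, -0.085], 0], [-1, [-0.37, 0, -0.075], 0], [-1, [-0.37, 0, -0.06], 0], [-1, [-0.37, 0, -0.047], 0]]}}

```text
t: 20.75
eef_pos: [0.5406, 0.0109, 0.2464]
orientation: [[0.077, 0.997, -0.001], [0.997, -0.077, 0.002], [0.002, -0.001, -1.0]]
ft_force: [-4.4, 2.6, -8.6]
opening: 0.0691
finger_force: 77.5
```

Call:
{"fn": "play_rows", "kwargs": {"series": [[-1, [-0.38, 0, -0.035], 0], [-1, [-0.38, 0, -0.022], 0], [-1, [-0.38, 0, -0.009], 0], [-1, [-0.38, 0, 0.002], 0], [-1, [-0.38, 0, 0.015], 0], [-1, [-0.37, 0, 0.03], 0], [-1, [-0.37, 0, 0.045], 0], [-1, [-0.37, 0, 0.055], 0], [-1, [-0.37, 0, 0.07], 0], [-1, [-0.365, 0, 0.08], 0]]}}

```text
t: 21.75
eef_pos: [0.5356, -0.065, 0.2432]
orientation: [[0.077, 0.997, 0.001], [0.997, -0.077, -0.001], [-0.001, 0.001, -1.0]]
ft_force: [-2.8, 1.5, -7.3]
opening: 0.0686
finger_force: 72.8
```

Call:
{"fn": "play_rows", "kwargs": {"series": [[-1, [-0.36, 0, 0.095], 0], [-1, [-0.36, 0, 0.11], 0], [-1, [-0.355, 0, 0.12], 0], [-1, [-0.35, 0, 0.13], 0], [-1, [-0.345, 0, 0.14], 0], [-1, [-0.34, 0, 0.16], 0], [-1, [-0.33, 0, 0.17], 0], [-1, [-0.33, 0, 0.18], 0], [-1, [-0.32, 0, 0.19], 0], [-1, [-0.31, 0, 0.2], 0]]}}

```text
t: 22.75
eef_pos: [0.531, -0.1337, 0.213]
orientation: [[0.077, 0.997, 0.002], [0.997, -0.077, -0.003], [-0.003, 0.003, -1.0]]
ft_force: [-2.8, -4.6, 2.3]
opening: 0.0681
finger_force: 66.8
```

Call:
{"fn": "play_rows", "kwargs": {"series": [[-1, [-0.31, 0, 0.21], 0], [-1, [-0.3, 0, 0.22], 0], [-1, [-0.29, 0, 0.23], 0], [-1, [-0.14, 0, 0.12], 0], [-1, [-0.14, 0, 0.12], 0], [-1, [-0.07, 0, 0.06], 0], [-1, [-0.07, 0, 0.06], 0], [-1, [0, 0, 0], 0], [-1, [0, 0, 0], 0]]}}

```text
t: 23.65
eef_pos: [0.5296, -0.1553, 0.1963]
orientation: [[0.076, 0.997, 0.004], [0.997, -0.077, 0.005], [0.005, 0.004, -1.0]]
ft_force: [-7.1, 9.9, 20.7]
opening: 0.0685
finger_force: 69.7
```

```bash
cat > cmp.py <<'E'
from h import *
for n in ["top","scene"]:
    f=ctrl.grab_frame(n);P=cloud(f);np.savez(f"{n}1.npz",P=P,im=f["image"],E=f["extrinsics"],K=f["intrinsics"],k1=f["k1"])
    for tag,Q,im in(("now",P,f["image"]),("old",np.load(n+"0.npz")["P"],np.load(n+"0.npz")["im"])):
        h=cv2.cvtColor(im,cv2.COLOR_RGB2HSV).astype(int);red=((h[...,0]<9)|(h[...,0]>172))&(h[...,1]>110)&(h[...,2]>70)
        q=Q[red&~np.isnan(Q[...,0])];q=q[np.all((q>[.43,-.2,.065])&(q<[.65,.08,.25]),1)]
        lip=q[q[:,1]>np.percentile(q[:,1],95)]
        s=[np.percentile(q[:,1],99.5)]
        for x0 in(.46,.6): 
            e=q[(abs(q[:,0]-x0)<.012)]; e2=e[(e[:,2]>.12)];s+=[e2[:,1].min(),e2[:,1].max(),np.percentile(e2[:,2],97)]
        # floor/side near wall (scene) plane: +x outer side wall
        print(n,tag,len(q),np.array(s),"lip",lip.mean(0))
E
python3 cmp.py
```

```text
top now 1941 [ 0.0451 -0.1347  0.0457  0.193  -0.1383  0.037   0.1825] lip [0.5239 0.0401 0.1386]
top old 1889 [ 0.041  -0.1376  0.0426  0.1916 -0.1477  0.034   0.1911] lip [0.5233 0.0362 0.1385]
scene now 1918 [ 0.0338 -0.1056  0.0283  0.1736 -0.1519  0.0314  0.1893] lip [0.5361 0.0295 0.1333]
scene old 1770 [ 0.029  -0.1437  0.0167  0.1731 -0.1562  0.0271  0.1914] lip [0.535  0.025  0.1331]
```

```bash
python3 - <<'E'
from h import *
S=np.load("scene0.npz");T=np.load("scene1.npz")
a,b=S["im"][170:270,195:315],T["im"][170:270,195:315]
cv2.imwrite("pics/g6.png",np.hstack([cv2.resize(i,(400,333),interpolation=cv2.INTER_CUBIC) for i in(a,b)])[...,::-1])
E
```

```text
(no output)
```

View pics/g6.png

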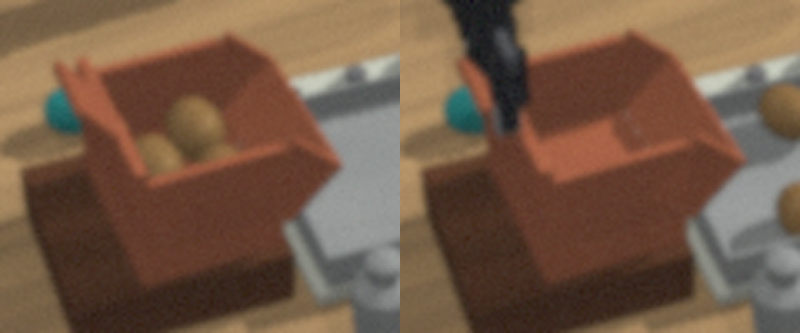

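The tub is back upright, shifted about 4 mm, with the same lip and rear heights as before. Before opening, I relieve the residual push.

Call:
{"fn": "play_rows", "kwargs": {"series": [[-1, [0.07, 0, -0.1], 0], [-1, [0.07, 0, -0.1], 0], [-1, [0, 0, 0], 0], [-1, [0, 0, 0], 0]]}}

```text
t: 24.15
eef_pos: [0.5295, -0.1551, 0.1964]
orientation: [[0.077, 0.997, 0.003], [0.997, -0.077, 0.0], [0.001, 0.003, -1.0]]
ft_force: [1.2, 0.4, 2.5]
opening: 0.0678
finger_force: 68.6
```

Forces are near zero. I let go gently, rise, and back off.

Call:
{"fn": "play_rows", "kwargs": {"series": [[0.72, [0, 0, 0], 0], [0.8, [0, 0, 0], 0], [1, [0, 0, 0], 0], [1, [0, 0, 0], 0], [1, [0, 0, -0.2], 0], [1, [0, 0, -0.4], 0], [1, [0, 0, -0.6], 0], [1, [0, 0, -1], 0], [1, [0, 0, -1], 0], [1, [0, 0, -1], 0]]}}

```text
t: 25.15
eef_pos: [0.5286, -0.1554, 0.2821]
orientation: [[0.077, 0.997, 0.001], [0.997, -0.077, -0.001], [-0.001, 0.002, -1.0]]
ft_force: [-0.3, 0.2, -0.6]
opening: 0.0855
finger_force: 0.0
```

Call:
{"fn": "play_rows", "kwargs": {"series": [[1, [0, 0, -1], 0], [1, [0, 0, -1], 0], [1, [-0.8, 0, -0.5], 0], [1, [-0.8, 0, 0], 0], [1, [-0.8, 0, 0], 0], [1, [-0.8, 0, 0], 0], [1, [-0.8, 0, 0], 0], [1, [-0.8, 0, 0], 0], [1, [0, 0, 0], 0], [1, [0, 0, 0], 0]]}}

```text
t: 26.15
eef_pos: [0.5207, -0.2513, 0.3295]
orientation: [[0.078, 0.997, -0.001], [0.997, -0.078, 0.001], [0.001, -0.001, -1.0]]
ft_force: [-0.2, 0.4, -0.5]
opening: 0.0857
finger_force: 0.0
```

```bash
python3 cmp.py; python3 - <<'E'
from h import *
for n in["top","scene"]:
    f=ctrl.grab_frame(n);P=cloud(f)
    for t in["potato0","sugar_bowl","pepper_mill","mug","saucer_a"]:
        for r in ctrl.trace(f,t): 
            if r["score"]>.4: print(n,t,round(r["score"],2),np.nanmedian(P[r["region"]],0))
E
```

```text
top now 2500 [ 0.045  -0.1348  0.0457  0.1922 -0.1447  0.037   0.1905] lip [0.5261 0.039  0.1381]
top old 1889 [ 0.041  -0.1376  0.0426  0.1916 -0.1477  0.034   0.1911] lip [0.5233 0.0362 0.1385]
scene now 1962 [ 0.0324 -0.1418  0.036   0.1746 -0.151   0.0324  0.1892] lip [0.5278 0.0277 0.1326]
scene old 1770 [ 0.029  -0.1437  0.0167  0.1731 -0.1562  0.0271  0.1914] lip [0.535  0.025  0.1331]
top potato0 0.77 [0.5868 0.2029 0.0666]
top potato0 0.62 [0.6195 0.0986 0.0681]
top potato0 0.58 [ 0.3336 -0.1011  0.0429]
top potato0 0.49 [0.4966 0.1513 0.0668]
top sugar_bowl 0.93 [0.7484 0.174  0.0812]
top pepper_mill 0.77 [ 0.7593 -0.0122  0.1505]
top mug 0.75 [0.5976 0.4663 0.0323]
top mug 0.73 [ 0.5351 -0.0601  0.0995]
top saucer_a 0.85 [ 0.3778 -0.3464  0.0105]
top saucer_a 0.55 [0.3767 0.4678 0.0112]
scene potato0 0.73 [ 0.717  -0.1623  0.0387]
scene potato0 0.71 [0.5107 0.1401 0.0598]
scene potato0 0.54 [0.6034 0.1901 0.0607]
scene potato0 0.52 [0.6346 0.0867 0.0635]
scene sugar_bowl 0.65 [0.7763 0.1553 0.0747]
scene pepper_mill 0.98 [ 0.7885 -0.0265  0.0905]
scene saucer_a 0.7 [ 0.3638 -0.3429  0.0095]
scene saucer_a 0.63 [0.3717 0.4676 0.0079]
scene saucer_a 0.49 [ 0.789  -0.0278  0.1009]
```

The tub is upright, the potatoes are in the pan and the bystanders haven't moved. I hand in the job.

```bash
python3 -c "
from bench import ctrl
print(ctrl.hand_in())"
```

```text
the job is handed in; nothing more can be done
None
```

I handed in the job at about 26 s, but the hand-in gave no verdict. Both keys were pressed in order, all three potatoes are in the pan, and the tub is upright and let go about 4 mm from where it stood. I saw no bystander move, though the spatula was not re-measured.

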